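# Hang ear defenders on a display arm under its ticket wire

### The arm

A 6-joint arm with a two-finger parallel gripper is mounted at the origin on the work surface. World frame = base frame: x ahead of the robot, y to its left, z up, the work surface at z = 0. Lengths are in m, angles in rad, forces in N, time in s.
With the tool pointing down it reaches from about 0.35 to 0.8 m from the base axis. Payload 7.3 kg.
Tool frame: the origin (TCP) lies on the centre line of the jaws, within the pads' length; the fingertips stand 19 mm ahead of it and the grasp point (between the pads) is the TCP (tip_reach is the distance from the TCP to the fingertips, in m); x points along the fingers, y is the direction in which the jaws open and shut, and the axes are right-handed (so a half turn about x gives the same grasp; the last joint's range is limited). The gripper opens to 85 mm and grips with 20 to 120 N. Pads are 22 mm wide; open, the fingers measure 114 mm over their backs; the gripper's body (76 mm by 85 mm) begins 54 mm behind the grasp point. The pads swing forward as they close: fully open they stand 13 mm farther back than shut.
Start: joints at [-1.351, 0.342, 1.524, -0, 1.275, -0.146], TCP at [0.188, -0.49, 0.25] pointing down, gripper open.
Joint ranges: [-2.53, 2.53], [-0.77, 2.02], [0.04, 2.7], [-1, 4.14], [0.28, 2.66], [-3.11, 3.11]. Speed limits (rad/s): [2.57, 2.57, 3.14, 3.14, 3.14, 3.14].

### API

Orientations are given as a unit quaternion [x, y, z, w].
In Python, from station import * gives the robot as it stands.
- The arm moves only by the tool step_arm, never from a script. Its argument "plan" is a list of rows, each an object of numbers: "tx", "ty", "tz": the shift along the tool's x, y, z normalised to -1 to 1, where 1 is 40 mm; "twist": the turn about the tool's x normalised to -1 to 1, where 1 is 0.12 rad; "hand": the opening, from 0 (shut) to 1 (fully open). In form: [{"tx": .., "ty": .., "tz": .., "twist": .., "hand": ..}, ...]. A call has 1 to 8 rows; each row shifts and turns the commanded pose from where the row before left it, along the tool's axes as they then stand; what a row does not reach is not made up. A row lasts 1/8 s, in which the tool goes at most 62.5 mm and 10.7 degrees, less where a joint would pass 70% of its speed; a pose out of reach is approached as far as the arm can. A call with a number of a shift or a turn outside -1 to 1 is refused whole. A call with a gripper value outside its range is refused whole. The fingers move at their own pace and stop on an object; the grip force is fixed at half the most. Time passes only in rows, so rows that do not move let the fingers close. It gives the time, the measured TCP pose, the force and the opening at its end, in the units of the state.
- state(): the state, without advancing time (a new reading comes with each control period).
- snapshot(name): name is "scene" or "side" or "wrist"; returns (picture, depth): 480x640x3 uint8, blue, green, red; 480x640 float32, m along the optical axis (not along the pixel's ray), 0 where there is no reading.
- camera_model(name): a dict with "mtx" (3x3 intrinsics, pixels), "world_to_cam" (4x4, takes a point from world to camera coordinates). Camera axes: x right, y down, z forward; pixel columns grow to the right and rows downward; lengths in m; the calibration is good to about 2 mm. The wrist camera is an equidistant fisheye: a pixel r from the principal point sees the ray r / f radians off the axis. A picture is of the moment at which its call begins: read the wrist's pose just before it. camera_model takes no time and is no camera call; for the wrist camera it gives the pose at the moment of the call.
- sign_off(): hands the job in, once; it reports no verdict.
The state is a dict: "time": time; "qpos": joint angles; "qd": joint speeds; "joint_torque": joint torques, N m; "tool_pos": TCP position; "tool_rot": TCP orientation; "force": force on the tool from outside, world axes, zero at the start; "moment": the same for the moment, N m; "opening": finger opening in m.
Only numpy, scipy, OpenCV 4.12 (cv2) and the standard library are available. Lean on these libraries where they do the work, as an engineer would, in place of code of your own. Each camera call takes 0.05 s, during which the arm holds its last target. There are 200 camera calls.

### The job

Hang the ear defenders that stand on the counter on the empty display stand: headband over the thick arm, below the ticket wire, well back from the arm's tip, straight across the arm with one cup on either side. The arm may be clamped a little higher or lower than usual, so let the band down slowly and gently until the arm carries it before you let go: neither drop it nor force it down. Leave the pair already hanging and the other goods where they are.

Things in the scene. Friction and masses are not known exactly. Their poses are not given: they have to be found in the camera images.
- muffs_centre (a point): Ear defenders to hang, standing on their cups: rigid black arched headband, a green ear cup at each end; 176 mm wide, 175 high, 78 deep. Point: middle of the pair, half-way up. z up through the crown, y from cup to cup, x square to the band's plane; both faces alike. Cups fill the lowest 100 mm, 46 to 88 mm either side. Mass 0.17 to 0.33 kg, centre of mass about 23 mm below the point.
- muffs_crown (a point): Same pair: middle of the underside of the band at the crown, 77.5 mm above the centre on its z; this comes to lie on the arm. Same axes. The band is 26 mm wide (x) and 10 thick, a half circle of inner radius 65, outer 75 mm, centred 65 mm below this point. Gripped across its width beside the crown it is off balance: a weak grip lets it turn in the fingers. Smooth plastic.
- stand_empty: Empty display stand, fixed: base plate 170 mm wide, 8 thick, from x = -170 to 60 mm, square post (30 mm, 337 high) and, clamped to it by a black collar, a level steel arm pointing along the stand's -x, to the robot. Origin on the counter under the post's centre, z up. The collar may be clamped up to 12 mm higher or lower than nominal, arm and wire with it; no reading shows it. Arm and stand are stiff.
- bar_nominal (a point): Upper side of the empty stand's arm, nominal (the real one is up to 12 mm higher or lower), 95 mm in front of the post's centre, 223 mm up; axes as the stand. The arm is a round bar of 16 mm diameter along x, from the collar (72 mm towards +x of this point; flange of 12 mm radius to +67) to a stop ball of 13 mm radius centred 70 mm towards -x.
- wire_nominal (a point): Underside of the 6 mm ticket wire straight above that point, 56 mm over the arm's upper side; it shifts with the arm. It runs parallel over the whole arm to 86 mm towards -x, where a ticket plate 50 mm wide and 30 high stands on it. It bars the way to the arm from straight above; between arm and wire the way is open from the sides and past the tip.
- stand_full: The other display stand, of the same make and axes (arm's upper side 223 mm above the counter), whose arm already carries a pair. It stands to the left or to the right of the empty one, post to post about 0.4 m. Not to be moved.
- hung_centre (a point): The pair that already hangs on the other stand, same make and axes as the pair to hang; the point lies in its middle, half-way up. It hangs loose: leave it alone.
- tub: Bystander: small white-capped jar, 56 mm diameter, 85 mm high, between the two stands. Origin under its centre.
- sprayer: Bystander: white trigger sprayer with a green head, 82 mm diameter, 226 mm high, to the left. Origin under its centre.
- carton: Bystander: green carton, 85 x 125 x 71 mm, to the right. Origin under its centre.
- coupling1: Bystander: yellow hose coupling standing on end, 35 mm diameter, 50 mm high, left. Origin under its centre.
- coupling2: Bystander: yellow hose coupling like the other, right. Origin under its centre.
- tape: Bystander: reel of orange tape lying flat, 96 mm diameter, 48 mm high, right. Origin under its centre.
Mind the look-alikes: they are no part of the job. What is shaped like the part that bears muffs_centre but red or yellow is not meant.

How it is judged:
On the way:
1. still held, the ear defenders rest on the empty stand's arm: the underside of the crown lies over the arm, 25 mm or more behind the tip, and the arm carries more than 1 N of them for 0.1 s (x of muffs_crown in the frame of stand_empty between -0.14 and -0.035 m and y of muffs_crown in the frame of stand_empty between -0.02 and 0.02 m and z of muffs_crown in the frame of stand_empty between 0.203 and 0.243 m and contact force between muffs and stand_empty above 1 N and contact force between the fingers and muffs above 0.5 N), for 0.1 s.
At the end, for the whole second after the job is handed in: The pair hangs released and at rest on the empty stand's arm, not on the ticket wire: crown within 20 mm of the arm sideways, its underside 203 to 243 mm up, 35 to 140 mm in front of the post's centre, upright within 0.2 rad, its x axis within 0.3 rad of the arm's direction (x of muffs_crown in the frame of stand_empty between -0.14 and -0.035 m and y of muffs_crown in the frame of stand_empty between -0.02 and 0.02 m and z of muffs_crown in the frame of stand_empty between 0.203 and 0.243 m and angle between the x axis of muffs_centre and the x axis of stand_empty, either way round below 0.3 rad and angle between muffs_centre's own z axis and vertical below 0.2 rad and contact force between muffs and stand_empty above 1 N and linear speed of muffs below 0.03 m/s and angular speed of muffs below 0.3 rad/s); the robot touches nothing.
It fails at once if the ear defenders fall or are thrown (faster than 0.4 m/s while nothing holds them) (linear speed of muffs above 0.4 m/s and contact force between the fingers and muffs below 0.1 N).
It fails at once if the ear defenders are forced against the stand (more than 15 N) (contact force between muffs and stand_empty above 15 N).
It fails at once if the pair already hanging is shifted by more than 30 mm (distance of hung_centre from where it was at the start of the episode above 0.03 m).
It fails at once if one of the other goods on the counter is shifted by more than 30 mm (distance of any of tub, sprayer, carton, coupling1, coupling2, tape from where it was at the start of the episode above 0.03 m).
It also fails if it takes over 56 s, if anything falls off the work surface, if the arm or the gripper's body presses on something with over 40 N, if the wrist force passes 120 N, or if a joint passes its speed limit or range.

## Working session

There is one attempt and no reset: what is moved stays moved. The work goes in short steps, Python scripts to look and compute and a tool call to move; the robot and the scene stay as the last step left them, time stands still between calls to the robot, and variables do not carry over. Pictures are saved under pics/ and viewed, about 8 in all and at most 12, crops included, and the job is handed in when it is done.

Besides the shell and the picture viewer there is one more tool, called after "Request:" as name(argument=value, ...) on one line, values as JSON. step_arm: Moves the arm, as the interface text tells. Its arguments: {"type":"object","properties":{"plan":{"type":"array","items":{"type":"object","properties":{"tx":{"type":"number"},"ty":{"type":"number"},"tz":{"type":"number"},"twist":{"type":"number"},"hand":{"type":"number"}}}}},"required":["plan"]}

```bash
mkdir -p pics
cat > h.py <<'E'
from station import *
import numpy as np, cv2
def pts(name,d=None,img=None):
    if d is None: img,d=snapshot(name)
    m=camera_model(name);K=np.array(m["mtx"]);T=np.linalg.inv(np.array(m["world_to_cam"]))
    v,u=np.mgrid[:d.shape[0],:d.shape[1]]
    P=np.stack([(u-K[0,2])/K[0,0]*d,(v-K[1,2])/K[1,1]*d,d],-1)
    return img,d,P@T[:3,:3].T+T[:3,3]
E
python3 - <<'E'
from h import *
s=state();print(s)
for n in("scene","side"):
    i,d=snapshot(n);cv2.imwrite(f"pics/{n}0.png",i);np.save(f"{n}_d.npy",d)
    m=camera_model(n);print(n,np.array(m["mtx"]).round(1).tolist(),np.array(m["world_to_cam"]).round(3).tolist())
E
```

```text
{'time': 0.0, 'qpos': array([-1.35097417e+00,  3.42710543e-01,  1.52502349e+00,  1.02223177e-06,
        1.27538790e+00, -1.46018392e-01]), 'qd': array([ 0.00014068,  0.00079546, -0.00062313,  0.00104507, -0.00049685,
        0.00092699]), 'joint_torque': array([-1.22642141e-03, -4.33682978e+01, -2.46011460e+01, -3.01973341e-04,
        7.89460901e-03, -4.03099889e-06]), 'tool_pos': array([ 0.18774068, -0.48988618,  0.24963   ]), 'tool_rot': array([-0.69529011, -0.12916425,  0.69532931, -0.1280836 ]), 'force': array([-0.54775286, -0.48674444,  0.14059095]), 'moment': array([-0.00960698, -0.0508699 ,  0.02148201]), 'opening': 0.08504982559360266}
scene [[462.9, 0.0, 312.3], [0.0, 462.9, 238.9], [0.0, 0.0, 1.0]] [[-0.837, 0.547, 0.01, 0.423], [0.442, 0.688, -0.575, -0.123], [-0.321, -0.478, -0.818, 1.499], [0.0, 0.0, 0.0, 1.0]]
side [[463.6, 0.0, 322.1], [0.0, 463.6, 239.8], [0.0, 0.0, 1.0]] [[-0.79, -0.613, -0.011, 0.393], [-0.462, 0.606, -0.648, 0.371], [0.404, -0.507, -0.762, 1.031], [0.0, 0.0, 0.0, 1.0]]
```

View pics/scene0.png

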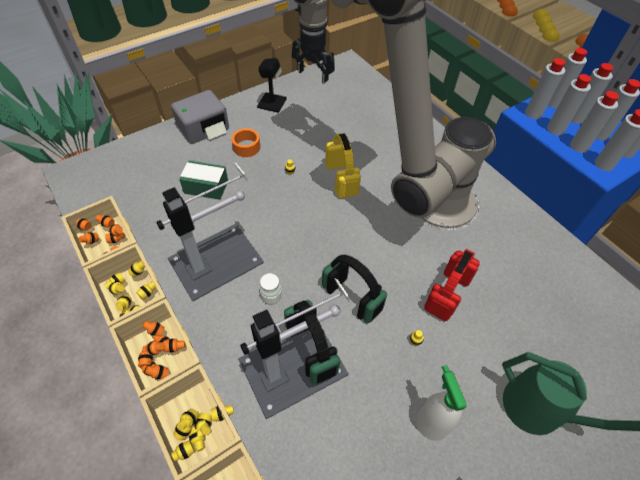

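View pics/side0.png

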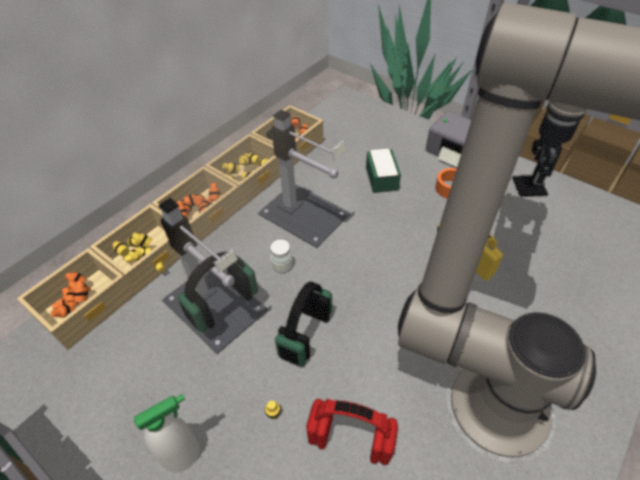

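Scene: the pair to hang is at (355,285) in "scene" and (305,325) in "side". The empty stand is the upper one: arm from (190,217) to the ball at (240,197) in "scene", ball at (334,173) in "side". The full stand is to its left. Next I measure these.

```bash
cat > m.py <<'E'
from h import *
def cloud(n):
    i=cv2.imread(f"pics/{n}0.png");d=np.load(f"{n}_d.npy");return pts(n,d,i)
if __name__=="__main__":
    boxes={"scene":(318,250,390,325),"side":(272,280,336,368)}
    for n in boxes:
        i,d,P=cloud(n);a,b,c,e=boxes[n]
        q=P[b:e,a:c].reshape(-1,3);col=i[b:e,a:c].reshape(-1,3).astype(int)
        sel=(d[b:e,a:c].ravel()>0)&(q[:,2]>.01)&(q[:,2]<.2)&(col.max(1)<110)
        q=q[sel];print(n,len(q),q.min(0).round(3),q.max(0).round(3))
        t=q[q[:,2]>np.percentile(q[:,2],99)-.008];print(" top",t.mean(0).round(4),t[:,2].max().round(4))
        r=cv2.minAreaRect(q[:,:2].astype(np.float32)*1000);print(" rect",r)
        band=q[q[:,2]>.115];w,v=np.linalg.eigh(np.cov(band[:,:2].T));print(" band mean",band.mean(0).round(3),"dir",v[:,1].round(3),np.sqrt(w).round(4))
        np.save(f"mu_{n}.npy",q)
    # stands
    for n,px in {"scene":{"ball":(240,196),"armmid":(215,206),"wiretip":(240,172),"wiremid":(210,186),"posttop":(178,195),"fball":(334,313)},
              "side":{"ball":(334,173),"armmid":(315,165),"wiremid":(310,141),"posttop":(282,117),"plate":(339,148)}}.items():
        i,d,P=cloud(n)
        for k,(u,v) in px.items():
            w=P[v-3:v+4,u-3:u+4].reshape(-1,3);w=w[w[:,2]>.05]
            print(n,k,w[np.argmax(w[:,2])].round(3) if len(w) else None,np.median(w,0).round(3) if len(w) else None,len(w))
    for n,(a,b,c,e) in {"scene":(155,160,265,300),"side":(255,105,355,245)}.items():
        i,d,P=cloud(n);q=P[b:e,a:c].reshape(-1,3);q=q[d[b:e,a:c].ravel()>0]
        base=q[(q[:,2]>.004)&(q[:,2]<.014)];print(n,"base",cv2.minAreaRect(base[:,:2].astype(np.float32)*1000))
        for lo,hi in((.05,.2),(.2,.25),(.27,.30),(.3,.36)):
            t=q[(q[:,2]>lo)&(q[:,2]<hi)];print(n,lo,hi,len(t),cv2.minAreaRect(t[:,:2].astype(np.float32)*1000) if len(t)>3 else "",t.max(0).round(3))
E
python3 m.py
python3 - <<'E'
import cv2,numpy as np
a=cv2.imread('pics/scene0.png')[150:330,150:400];b=cv2.imread('pics/side0.png')[95:375,160:360]
a=cv2.resize(a,None,fx=1.9,fy=1.9,interpolation=2);b=cv2.resize(b,None,fx=1.6,fy=1.6,interpolation=2)
c=np.zeros((460,800,3),np.uint8);c[:a.shape[0],:a.shape[1]]=a;c[:b.shape[0],477:477+b.shape[1]]=b;cv2.imwrite('pics/crop1.png',c)
E
```

```text
scene 1721 [0.405 0.037 0.01 ] [0.509 0.217 0.181]
 top [0.4569 0.1251 0.1742] 0.1811
 rect ((456.7286071777344, 126.89599609375), (75.68241119384766, 176.14743041992188), 13.144092559814453)
 band mean [0.455 0.137 0.159] dir [-0.254  0.967] [0.0073 0.0408]
side 2356 [0.4   0.038 0.01 ] [0.495 0.215 0.182]
 top [0.4528 0.1243 0.1761] 0.1822
 rect ((452.4880065917969, 126.47611999511719), (77.00253295898438, 172.52816772460938), 13.548624038696289)
 band mean [0.448 0.143 0.16 ] dir [-0.196  0.981] [0.0075 0.0378]
scene ball [ 0.611 -0.189  0.237] [ 0.611 -0.185  0.23 ] 48
scene armmid [ 0.679 -0.192  0.234] [ 0.681 -0.19   0.229] 42
scene wiretip [ 0.598 -0.181  0.322] [ 0.597 -0.187  0.317] 23
scene wiremid [ 0.68  -0.191  0.293] [ 0.62  -0.41   0.066] 40
scene posttop [ 0.761 -0.176  0.34 ] [ 0.763 -0.178  0.335] 40
scene fball [0.588 0.219 0.228] [0.593 0.219 0.222] 42
side ball [ 0.6   -0.194  0.239] [ 0.603 -0.189  0.231] 49
side armmid [ 0.663 -0.19   0.236] [ 0.664 -0.189  0.229] 40
side wiremid [ 0.686 -0.189  0.297] [ 0.69  -0.195  0.29 ] 32
side posttop [ 0.762 -0.193  0.3
[... 745 characters left out ...]
) [ 0.794 -0.168  0.34 ]
side base ((860.6238403320312, -370.8770751953125), (332.4964599609375, 708.0960083007812), 35.2717170715332)
side 0.05 0.2 2279 ((868.44970703125, -242.37588500976562), (216.59918212890625, 630.648193359375), 28.08864974975586) [1.041 0.004 0.199]
side 0.2 0.25 594 ((708.4935913085938, -194.626953125), (224.96688842773438, 46.37461853027344), 5.189912796020508) [ 0.821 -0.168  0.25 ]
side 0.27 0.3 348 ((692.6409912109375, -193.80307006835938), (207.4090576171875, 51.21305465698242), 1.2404406070709229) [ 0.796 -0.166  0.3  ]
side 0.3 0.36 467 ((691.319091796875, -193.0601043701172), (206.34889221191406, 53.262996673583984), 0.7960010170936584) [ 0.794 -0.165  0.342]
```

View pics/crop1.png

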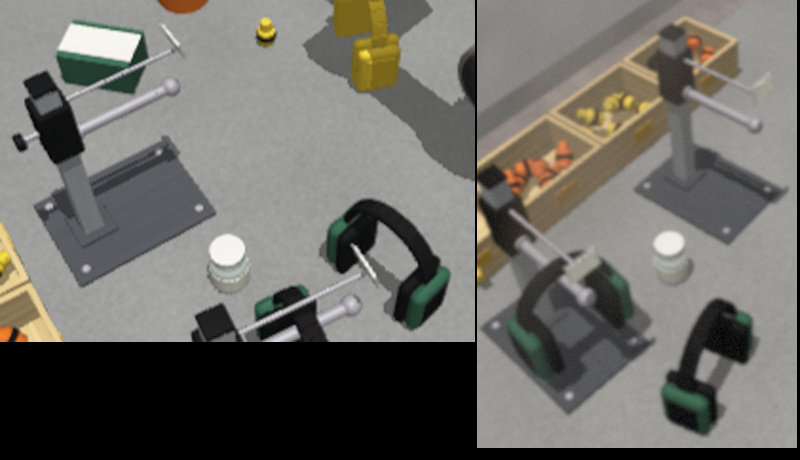

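The crop confirms this: the muffs' arch is clear and free, and the empty arm and wire are clear of everything else. I'll fit the bar precisely, using the full stand (223 mm) as reference, and get the tool axes.

```bash
cat > f.py <<'E'
from m import *
from scipy.spatial.transform import Rotation as R
from scipy.optimize import least_squares
def tube(q,x0,z0,y0,rad):
    f=lambda p:np.hypot(q[:,1]-(p[0]+p[2]*(q[:,0]-x0)),q[:,2]-(p[1]))-rad
    r=least_squares(f,[y0,z0,0],loss='soft_l1',f_scale=.002);return r.x
for n in("scene","side"):
    i,d,P=cloud(n);q=P[d>0]
    for lab,xr,y0,zz,rad in(("arm",(.63,.72),-.19,.223,.008),("wire",(.63,.72),-.19,.29,.003),("farm",(.60,.635),.219,.215,.008),("fwire",(.60,.72),.219,.282,.003)):
        t=q[(q[:,0]>xr[0])&(q[:,0]<xr[1])&(abs(q[:,1]-y0)<.03)&(abs(q[:,2]-zz)<(.022 if rad>.005 else .012))]
        if len(t)<10: print(n,lab,len(t));continue
        p=tube(t,.67,zz,y0,rad);print(n,lab,len(t),"y@.67 %.4f axis z %.4f top %.4f slope %.4f"%(p[0],p[1],p[1]+rad,p[2]))
    t=q[(abs(q[:,0]-.605)<.03)&(abs(q[:,1]+.189)<.03)&(abs(q[:,2]-.225)<.03)]
    r=least_squares(lambda p:np.linalg.norm(t-p,axis=1)-.013,[.607,-.189,.224],loss='soft_l1',f_scale=.002).x;print(n,"ball",r.round(4))
    t=q[(q[:,2]>.325)&(q[:,0]>.7)&(q[:,0]<.82)&(abs(q[:,1]+.18)<.05)];print(n,"posttop",cv2.minAreaRect(t[:,:2].astype(np.float32)*1000))
    t=q[(abs(q[:,0]-.595)<.02)&(abs(q[:,1]+.189)<.05)&(q[:,2]>.28)&(q[:,2]<.35)];print(n,"plate",np.percentile(t,[3,50,97],axis=0).round(3).tolist())
print(R.from_quat(state()["tool_rot"]).as_matrix().round(3))
E
python3 f.py
```

```text
scene arm 216 y@.67 -0.1929 axis z 0.2227 top 0.2307 slope 0.0173
scene wire 90 y@.67 -0.1916 axis z 0.2905 top 0.2935 slope 0.0214
scene farm 115 y@.67 0.2027 axis z 0.2160 top 0.2240 slope -0.1176
scene fwire 167 y@.67 0.2048 axis z 0.2824 top 0.2854 slope -0.0801
scene ball [ 0.6132 -0.193   0.2232]
scene posttop ((773.6181030273438, -190.04507446289062), (32.2473030090332, 35.84547805786133), 3.1962971687316895)
scene plate [[0.591, -0.213, 0.289], [0.597, -0.192, 0.309], [0.611, -0.169, 0.322]]
side arm 186 y@.67 -0.1945 axis z 0.2246 top 0.2326 slope 0.0133
side wire 73 y@.67 -0.1933 axis z 0.2920 top 0.2950 slope 0.0621
side farm 95 y@.67 0.2134 axis z 0.2280 top 0.2360 slope -0.0379
side fwire 134 y@.67 0.2036 axis z 0.2838 top 0.2868 slope -0.0757
side ball [ 0.612  -0.1948  0.226 ]
side posttop ((772.4712524414062, -191.58685302734375), (32.966915130615234, 36.28423309326172), 2.63906192779541)
side plate [[0.589, -0.216, 0.296], [0.593, -0.192, 0.311], [0.599, -0.171, 0.322]]
[[-0.     0.358 -0.934]
 [ 0.001 -0.934 -0.358]
 [-1.    -0.001 -0.   ]]
```

Request:
step_arm(plan=[{"twist":-1,"hand":1},{"twist":-1,"hand":1},{"twist":-1,"hand":1},{"twist":-1,"hand":1},{"twist":-1,"hand":1},{"twist":-1,"hand":1},{"twist":-1,"hand":1},{"twist":-1,"hand":1}])

```text
$.plan[0]: bad value
```

Request:
step_arm(plan=[{"twist":-1,"hand":1},{"twist":-1,"hand":1},{"twist":-1,"hand":1},{"twist":-1,"hand":1},{"hand":1}])

```text
$.plan[0]: bad value
```

Request:
step_arm(plan=[{"ty":0.9,"tz":-0.6,"hand":1},{"ty":0.9,"tz":-0.6,"hand":1},{"ty":0.9,"tz":-0.8,"hand":1},{"ty":0.9,"tz":-0.8,"hand":1},{"ty":0.9,"tz":-0.8,"hand":1},{"ty":0.9,"tz":-0.8,"hand":1},{"ty":0.9,"tz":-0.8,"hand":1},{"ty":0.9,"tz":-0.8,"hand":1}])

```text
$.plan[0]: bad value
```

Request:
step_arm(plan=[{"ty":0.4,"tz":-0.9,"hand":1},{"ty":0.4,"tz":-0.9,"hand":1},{"ty":0.4,"tz":-0.9,"hand":1},{"ty":0.4,"tz":-0.9,"hand":1},{"ty":0.4,"tz":-0.9,"hand":1},{"ty":0.4,"tz":-0.9,"hand":1},{"ty":0.4,"tz":-0.9,"hand":1},{"hand":1}])

```text
$.plan[0]: bad value
```

```bash
cat > where.py <<'E'
from h import *
from scipy.spatial.transform import Rotation as R
def rep():
    s=state();M=R.from_quat(s["tool_rot"]).as_matrix()
    print("t %.2f pos"%s["time"],s["tool_pos"].round(4),"yawY %.2f deg"%np.degrees(np.arctan2(M[1,1],M[0,1])),"x",M[:,0].round(3),"F",s["force"].round(2),"M",s["moment"].round(3),"op %.4f"%s["opening"]);return s,M
def to(p,M):
    s=state();print("tx,ty,tz units",(M.T@(np.array(p)-s["tool_pos"])/.04).round(3))
E
python3 - <<'E'
from where import *
s,M=rep();to([.4426,.1773,.147],M)
i,d=snapshot("wrist");cv2.imwrite("pics/w1.png",i);np.save("w1_d.npy",d);m=camera_model("wrist");print(np.array(m["mtx"]).round(1).tolist(),np.array(m["world_to_cam"]).round(4).tolist())
E
```

```text
t 0.10 pos [ 0.1878 -0.4899  0.2497] yawY -69.04 deg x [-0.     0.001 -1.   ] F [ 1.04 -0.11 -0.69] M [-0.005  0.004 -0.007] op 0.0852
tx,ty,tz units [  2.588 -13.294 -11.916]
[[371.6, 0.0, 326.0], [0.0, 371.6, 236.0], [0.0, 0.0, 1.0]] [[0.3567, -0.9342, -0.0019, -0.5244], [-0.8953, -0.3424, 0.285, -0.0363], [-0.2669, -0.1, -0.9585, 0.3797], [0.0, 0.0, 0.0, 1.0]]
```

View pics/w1.png

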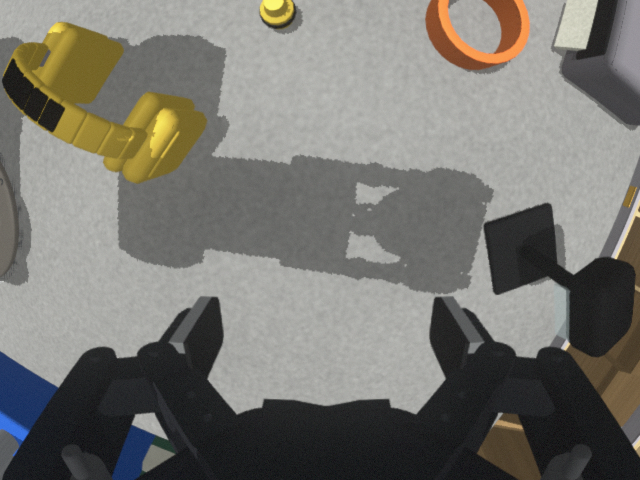

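All moves were refused because every field has to be given, so the wrist view still shows the start place with the yellow decoy. Resending with full rows.

Request:
step_arm(plan=[{"tx":0,"ty":0,"tz":0,"twist":-1,"hand":1},{"tx":0,"ty":0,"tz":0,"twist":-1,"hand":1},{"tx":0,"ty":0,"tz":0,"twist":-1,"hand":1},{"tx":0,"ty":0,"tz":0,"twist":-1,"hand":1},{"tx":0,"ty":0,"tz":0,"twist":-1,"hand":1},{"tx":0,"ty":0,"tz":0,"twist":-1,"hand":1},{"tx":0,"ty":0,"tz":0,"twist":-1,"hand":1},{"tx":0,"ty":0,"tz":0,"twist":-1,"hand":1}])

```text
time: 1.15
tool_pos: [0.1878, -0.4901, 0.25]
tool_rot: [0.557, 0.436, -0.556, 0.436]
force: [0.4, -0.1, -0.4]
opening: 0.0854
```

Request:
step_arm(plan=[{"tx":0,"ty":0,"tz":0,"twist":-1,"hand":1},{"tx":0,"ty":0,"tz":0,"twist":-1,"hand":1},{"tx":0,"ty":0,"tz":0,"twist":-1,"hand":1},{"tx":0,"ty":0,"tz":0,"twist":-1,"hand":1},{"tx":0,"ty":0.5,"tz":0,"twist":0,"hand":1}])

```text
time: 1.78
tool_pos: [0.2066, -0.4857, 0.25]
tool_rot: [0.438, 0.555, -0.438, 0.555]
force: [-0.0, -1.1, -0.2]
opening: 0.0854
```

Request:
step_arm(plan=[{"tx":0,"ty":0.9,"tz":-0.6,"twist":0,"hand":1},{"tx":0,"ty":0.9,"tz":-0.6,"twist":0,"hand":1},{"tx":0,"ty":0.9,"tz":-0.8,"twist":0,"hand":1},{"tx":0,"ty":0.9,"tz":-0.8,"twist":0,"hand":1},{"tx":0,"ty":0.9,"tz":-0.8,"twist":0,"hand":1},{"tx":0,"ty":0.9,"tz":-0.8,"twist":0,"hand":1},{"tx":0,"ty":0.9,"tz":-0.8,"twist":0,"hand":1},{"tx":0,"ty":0.9,"tz":-0.8,"twist":0,"hand":1}])

```text
time: 2.78
tool_pos: [0.4321, -0.1838, 0.2502]
tool_rot: [0.438, 0.555, -0.438, 0.555]
force: [-0.3, -0.4, -0.0]
opening: 0.085
```

Request:
step_arm(plan=[{"tx":0,"ty":0.4,"tz":-0.9,"twist":0,"hand":1},{"tx":0,"ty":0.4,"tz":-0.9,"twist":0,"hand":1},{"tx":0,"ty":0.4,"tz":-0.9,"twist":0,"hand":1},{"tx":0,"ty":0.4,"tz":-0.9,"twist":0,"hand":1},{"tx":0,"ty":0.4,"tz":-0.9,"twist":0,"hand":1},{"tx":0,"ty":0.4,"tz":-0.9,"twist":0,"hand":1},{"tx":0,"ty":0,"tz":-0.9,"twist":0,"hand":1},{"tx":0,"ty":0,"tz":0,"twist":0,"hand":1}])

```text
time: 3.78
tool_pos: [0.4654, 0.0841, 0.25]
tool_rot: [0.437, 0.556, -0.437, 0.556]
force: [-0.4, 0.1, -0.3]
opening: 0.0852
```

Run:
```python
from where import *
s,M=rep();to([.4426,.1773,.147],M)
i,d=snapshot("wrist");cv2.imwrite("pics/w2.png",i);np.save("w2_d.npy",d);m=camera_model("wrist");np.savez("w2.npz",**{k:np.array(v) for k,v in m.items()})
```

```text
t 3.77 pos [0.4654 0.0841 0.25  ] yawY 13.66 deg x [-0.001  0.    -1.   ] F [-0.41  0.09 -0.3 ] M [-0.002  0.026  0.023] op 0.0852
tx,ty,tz units [ 2.577 -0.003 -2.398]
```

View pics/w2.png

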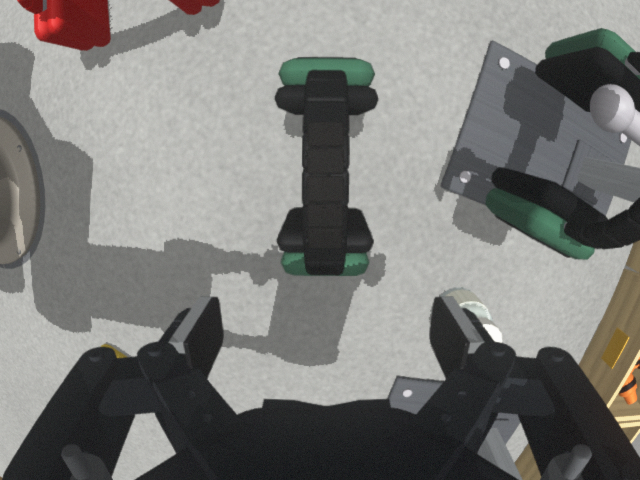

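The wrist view shows the band running straight up the image at column ~326, the jaws' mid-line, with cups at rows 58 to 276. Yaw and lateral alignment agree. Now go to the grasp.

Request:
step_arm(plan=[{"tx":0,"ty":0,"tz":-0.8,"twist":0,"hand":1},{"tx":0,"ty":0,"tz":-0.8,"twist":0,"hand":1},{"tx":0.3,"ty":0,"tz":-0.8,"twist":0,"hand":1},{"tx":0.6,"ty":0,"tz":0,"twist":0,"hand":1},{"tx":0.6,"ty":0,"tz":0,"twist":0,"hand":1},{"tx":0.5,"ty":0,"tz":0,"twist":0,"hand":1},{"tx":0.4,"ty":0,"tz":0,"twist":0,"hand":1},{"tx":0.18,"ty":0,"tz":0,"twist":0,"hand":1}])

```text
time: 4.82
tool_pos: [0.4438, 0.1746, 0.1462]
tool_rot: [0.438, 0.555, -0.439, 0.555]
force: [1.1, 0.2, -0.1]
opening: 0.0855
```

Run:
```python
from where import *
s,M=rep();to([.4426,.1773,.147],M)
i,d=snapshot("wrist");cv2.imwrite("pics/w3.png",i[:, 100:550])
```

```text
t 4.83 pos [0.4438 0.1746 0.1462] yawY 13.39 deg x [-0.001 -0.001 -1.   ] F [ 1.1   0.16 -0.09] M [-0.039 -0.024 -0.012] op 0.0855
tx,ty,tz units [-0.019 -0.014 -0.073]
```

View pics/w3.png

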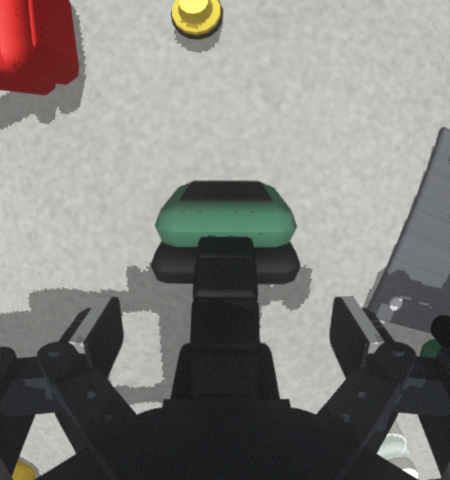

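The band (cols 190–258 in the crop) is centred between the jaws. Nudge outward 3 mm and close.

Request:
step_arm(plan=[{"tx":0,"ty":0,"tz":-0.1,"twist":0,"hand":1},{"tx":0,"ty":0,"tz":0,"twist":0,"hand":0},{"tx":0,"ty":0,"tz":0,"twist":0,"hand":0},{"tx":0,"ty":0,"tz":0,"twist":0,"hand":0},{"tx":0,"ty":0,"tz":0,"twist":0,"hand":0},{"tx":0,"ty":0,"tz":0,"twist":0,"hand":0},{"tx":0,"ty":0,"tz":0,"twist":0,"hand":0},{"tx":0,"ty":0,"tz":0,"twist":0,"hand":0}])

```text
time: 5.88
tool_pos: [0.4429, 0.1796, 0.1474]
tool_rot: [0.438, 0.555, -0.438, 0.555]
force: [-2.1, -0.0, 6.0]
opening: 0.0248
```

Request:
step_arm(plan=[{"tx":-0.05,"ty":0,"tz":0,"twist":0,"hand":0},{"tx":-0.1,"ty":0,"tz":0,"twist":0,"hand":0},{"tx":-0.15,"ty":0,"tz":0,"twist":0,"hand":0},{"tx":-0.2,"ty":0,"tz":0,"twist":0,"hand":0},{"tx":-0.2,"ty":0,"tz":0,"twist":0,"hand":0},{"tx":-0.2,"ty":0,"tz":0,"twist":0,"hand":0},{"tx":0,"ty":0,"tz":0,"twist":0,"hand":0},{"tx":0,"ty":0,"tz":0,"twist":0,"hand":0}])

```text
time: 6.88
tool_pos: [0.4427, 0.1795, 0.1829]
tool_rot: [0.438, 0.555, -0.438, 0.555]
force: [-0.7, -0.2, -2.7]
opening: 0.0249
```

Run:
```python
from where import *
s,M=rep()
for n,(a,b,c,e) in {"scene":(318,225,400,325),"side":(262,250,346,368)}.items():
    i,d,P=pts(n);q=P[b:e,a:c].reshape(-1,3);col=i[b:e,a:c].reshape(-1,3).astype(int)
    sel=(d[b:e,a:c].ravel()>0)&(q[:,2]>.02)&(q[:,2]<.24)&(col.max(1)<110)&(q[:,0]<.52);q=q[sel]
    L=(q-s["tool_pos"])@np.array([[-.231,.973,0]]).T[:,0]
    print(n,len(q),q.min(0).round(3))
    cv2.imwrite(f"pics/{n}1.png",i)
a=cv2.imread("pics/scene1.png")[200:330,300:420];b=cv2.imread("pics/side1.png")[220:380,240:380]
a=cv2.resize(a,(369,400),interpolation=2);b=cv2.resize(b,(350,400),interpolation=2);cv2.imwrite("pics/g1.png",np.hstack([a,b]))
```

```text
t 6.88 pos [0.4427 0.1795 0.1829] yawY 13.46 deg x [-0. -0. -1.] F [-0.73 -0.25 -2.74] M [0.174 0.014 0.008] op 0.0249
scene 1832 [0.405 0.041 0.04 ]
side 2282 [0.386 0.038 0.039]
```

View pics/g1.png

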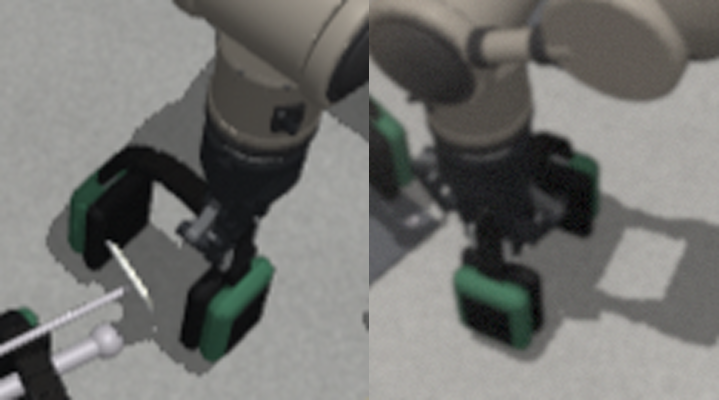

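Lifted cleanly (2.7 N, opening 25 mm); the picture shows the pair hanging level in the jaws. Check tilt and obstacles on the way.

Run:
```python
from m import *
for n,(a,b,c,e) in {"scene":(318,225,400,325),"side":(262,250,346,368)}.items():
    i=cv2.imread(f"pics/{n}1.png");_,d,P=pts(n);q=P[b:e,a:c].reshape(-1,3);col=i[b:e,a:c].reshape(-1,3).astype(int)
    g=(d[b:e,a:c].ravel()>0)&(q[:,2]>.02)&(q[:,2]<.24)&(q[:,0]<.52)&(col[:,1]>col[:,2]*1.4)&(col[:,1]>40)
    for lab,k in(("far",q[:,1]<.1),("near",q[:,1]>.15)):
        t=q[g&k];print(n,lab,len(t),np.percentile(t[:,2],[2,98]).round(4) if len(t) else"")
i,d,P=cloud("scene")
for lab,(a,b,c,e) in {"yellow":(322,130,365,200),"tub":(256,270,285,306),"coup":(284,157,298,175)}.items():
    q=P[b:e,a:c].reshape(-1,3);q=q[q[:,2]>.015];print(lab,q.min(0).round(3),q.max(0).round(3))
```

```text
scene far 134 [0.0509 0.1336]
scene near 316 [0.0519 0.1393]
side far 59 [0.0763 0.1407]
side near 434 [0.0625 0.1354]
yellow [ 0.183 -0.347  0.015] [0.89  0.569 1.151]
tub [ 0.613 -0.026  0.015] [0.89  0.569 1.151]
coup [ 0.332 -0.389  0.016] [0.89  0.569 1.151]
```

Request:
step_arm(plan=[{"tx":-0.15,"ty":0,"tz":0,"twist":0.2,"hand":0},{"tx":-0.22,"ty":0,"tz":0,"twist":0.3,"hand":0},{"tx":-0.25,"ty":0,"tz":0,"twist":0.3,"hand":0},{"tx":-0.25,"ty":0,"tz":0,"twist":0.3,"hand":0},{"tx":-0.25,"ty":0,"tz":0,"twist":0.3,"hand":0},{"tx":-0.22,"ty":0,"tz":0,"twist":0.3,"hand":0},{"tx":-0.2,"ty":0,"tz":0,"twist":0.1,"hand":0},{"tx":0,"ty":0,"tz":0,"twist":0,"hand":0}])

```text
time: 8.07
tool_pos: [0.4432, 0.1796, 0.2453]
tool_rot: [0.496, 0.504, -0.495, 0.505]
force: [0.2, 0.2, -2.8]
opening: 0.025
```

Run:
```python
from m import *
from where import *
s,M=rep();to([.53,-.109,.2445],M)
for n in("scene","side"):
    i,d,P=cloud(n);h=cv2.cvtColor(i,cv2.COLOR_BGR2HSV)
    k=(d>0)&(h[...,0]>20)&(h[...,0]<33)&(h[...,1]>150)&(P[...,2]>.01)&(P[...,2]<.2)&(P[...,0]<.7)
    q=P[k];q=q[q[:,2]>.06];print(n,"yellow",q.min(0).round(3),q.max(0).round(3))
```

```text
t 8.07 pos [0.4432 0.1796 0.2453] yawY 1.08 deg x [ 0.001  0.    -1.   ] F [ 0.2   0.19 -2.85] M [ 0.18   0.001 -0.076] op 0.0250
tx,ty,tz units [0.021 2.034 7.255]
scene yellow [ 0.186 -0.347  0.06 ] [ 0.284 -0.164  0.181]
side yellow [ 0.164 -0.333  0.061] [ 0.21  -0.279  0.173]
```

The way is free. Carry to the front of the tip, offset 30 mm to the robot's left.

Request:
step_arm(plan=[{"tx":0,"ty":0,"tz":0.2,"twist":0,"hand":0},{"tx":0,"ty":0,"tz":0.4,"twist":0,"hand":0},{"tx":0,"ty":0.1,"tz":0.6,"twist":0,"hand":0},{"tx":0,"ty":0.2,"tz":0.65,"twist":0,"hand":0},{"tx":0,"ty":0.2,"tz":0.65,"twist":0,"hand":0},{"tx":0,"ty":0.2,"tz":0.65,"twist":0,"hand":0},{"tx":0,"ty":0.2,"tz":0.65,"twist":0,"hand":0},{"tx":0,"ty":0.2,"tz":0.65,"twist":0,"hand":0}])

```text
time: 9.07
tool_pos: [0.49, 0.0004, 0.2444]
tool_rot: [0.495, 0.505, -0.496, 0.504]
force: [-0.1, 0.7, -2.7]
opening: 0.0245
```

Request:
step_arm(plan=[{"tx":0,"ty":0.2,"tz":0.65,"twist":0,"hand":0},{"tx":0,"ty":0.2,"tz":0.65,"twist":0,"hand":0},{"tx":0,"ty":0.1,"tz":0.6,"twist":0,"hand":0},{"tx":0,"ty":0,"tz":0.5,"twist":0,"hand":0},{"tx":0,"ty":0,"tz":0.3,"twist":0,"hand":0},{"tx":0,"ty":0,"tz":0.1,"twist":0,"hand":0},{"tx":0,"ty":0,"tz":0,"twist":0,"hand":0}])

```text
time: 9.95
tool_pos: [0.5122, -0.109, 0.2447]
tool_rot: [0.495, 0.505, -0.495, 0.505]
force: [-0.6, -0.7, -2.2]
opening: 0.0247
```

Run:
```python
from where import *
s,M=rep();to([.53,-.109,.2445],M)
o=[]
for n,(a,b,w) in {"scene":(140,120,200),"side":(230,80,200)}.items():
    i,d,P=pts(n);np.savez(f"c2_{n}.npz",P=P,d=d,i=i);o.append(cv2.resize(i[b:b+w,a:a+w],(400,400),interpolation=2))
cv2.imwrite("pics/c2.png",np.hstack(o))
```

```text
t 9.95 pos [ 0.5122 -0.109   0.2447] yawY 1.09 deg x [-0.  0. -1.] F [-0.58 -0.65 -2.16] M [ 0.194 -0.025 -0.059] op 0.0247
tx,ty,tz units [0.005 0.445 0.008]
```

View pics/c2.png

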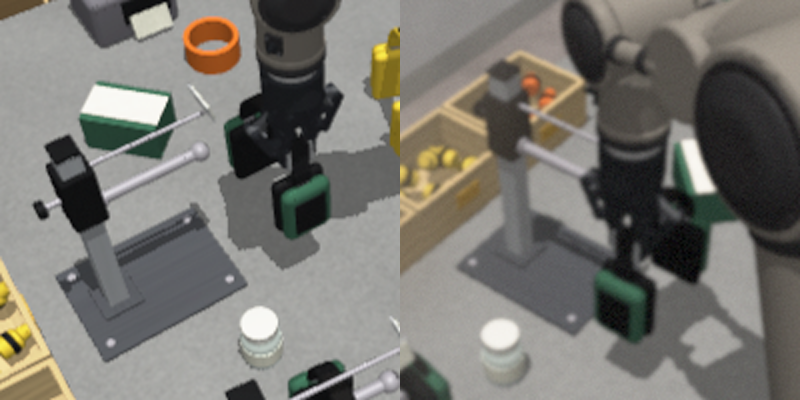

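Both views show the pair in front of the tip, arch facing the arm, band below the ticket plate. Quick check of where the near cup and far cup sit.

Run:
```python
import numpy as np,cv2
for n in("scene","side"):
    z=np.load(f"c2_{n}.npz");P,d,i=z["P"],z["d"],z["i"].astype(int)
    R=(d>0)&(P[...,0]>.44)&(P[...,0]<.575)&(P[...,1]<-.06)&(P[...,1]>-.27)&(P[...,2]>.06)&(P[...,2]<.275)&(i.max(2)<110)
    q=P[R];g=(i[...,1]>i[...,2]*1.4)&(i[...,1]>35)
    for lab,k in(("near",P[...,1]>-.13),("far",P[...,1]<-.19)):
        t=P[R&k&(P[...,2]<.21)];t2=P[R&k&g&(P[...,2]<.21)]
        print(n,lab,len(t),"all",np.percentile(t,[1,99],axis=0).round(3).tolist(),"green",len(t2),np.percentile(t2,[2,98],axis=0).round(3).tolist() if len(t2) else "")
```

```text
scene near 736 all [[0.477, -0.116, 0.106], [0.55, -0.075, 0.208]] green 285 [[0.481, -0.101, 0.11], [0.548, -0.077, 0.195]]
scene far 502 all [[0.491, -0.245, 0.102], [0.552, -0.209, 0.207]] green 75 [[0.5, -0.244, 0.115], [0.55, -0.228, 0.196]]
side near 955 all [[0.473, -0.117, 0.107], [0.545, -0.076, 0.208]] green 367 [[0.475, -0.1, 0.119], [0.54, -0.078, 0.197]]
side far 722 all [[0.474, -0.248, 0.105], [0.545, -0.211, 0.204]] green 64 [[0.474, -0.251, 0.162], [0.503, -0.223, 0.204]]
```

Centre y ≈ −0.162, level, crown at ~0.262 as intended. Move in along the arm.

Request:
step_arm(plan=[{"tx":0,"ty":0.2,"tz":0,"twist":0,"hand":0},{"tx":0,"ty":0.35,"tz":0,"twist":0,"hand":0},{"tx":0,"ty":0.4,"tz":0,"twist":0,"hand":0},{"tx":0,"ty":0.4,"tz":0,"twist":0,"hand":0},{"tx":0,"ty":0.4,"tz":0,"twist":0,"hand":0},{"tx":0,"ty":0.35,"tz":0,"twist":0,"hand":0},{"tx":0,"ty":0.2,"tz":0,"twist":0,"hand":0}])

```text
time: 10.92
tool_pos: [0.6053, -0.107, 0.2444]
tool_rot: [0.495, 0.505, -0.495, 0.505]
force: [-0.1, -0.7, -3.0]
opening: 0.0247
```

Request:
step_arm(plan=[{"tx":0,"ty":0.2,"tz":0,"twist":0,"hand":0},{"tx":0,"ty":0.35,"tz":0,"twist":0,"hand":0},{"tx":0,"ty":0.4,"tz":0,"twist":0,"hand":0},{"tx":0,"ty":0.4,"tz":0,"twist":0,"hand":0},{"tx":0,"ty":0.35,"tz":0,"twist":0,"hand":0},{"tx":0,"ty":0.25,"tz":0,"twist":0,"hand":0},{"tx":0,"ty":0,"tz":0,"twist":0,"hand":0}])

```text
time: 11.8
tool_pos: [0.6827, -0.1058, 0.2442]
tool_rot: [0.495, 0.505, -0.495, 0.505]
force: [-0.6, -0.1, -3.2]
opening: 0.0247
```

Run:
```python
from where import *
s,M=rep();to([.682,-.139,.2445],M)
```

```text
t 11.80 pos [ 0.6827 -0.1058  0.2442] yawY 1.10 deg x [-0.  0. -1.] F [-0.63 -0.07 -3.16] M [ 0.08   0.033 -0.021] op 0.0247
tx,ty,tz units [-0.008 -0.032  0.829]
```

Request:
step_arm(plan=[{"tx":0,"ty":0,"tz":0.15,"twist":0,"hand":0},{"tx":0,"ty":0,"tz":0.25,"twist":0,"hand":0},{"tx":0,"ty":0,"tz":0.25,"twist":0,"hand":0},{"tx":0,"ty":0,"tz":0.15,"twist":0,"hand":0},{"tx":0.1,"ty":0,"tz":0,"twist":0,"hand":0},{"tx":0.1,"ty":0,"tz":0,"twist":0,"hand":0},{"tx":0.1,"ty":0,"tz":0,"twist":0,"hand":0},{"tx":0,"ty":0,"tz":0,"twist":0,"hand":0}])

```text
time: 12.8
tool_pos: [0.6828, -0.1376, 0.2321]
tool_rot: [0.495, 0.505, -0.495, 0.504]
force: [-0.4, -0.2, -1.8]
opening: 0.0248
```

Run:
```python
from where import *
s,M=rep()
o=[]
for n,(a,b,w) in {"scene":(120,110,200),"side":(220,70,200)}.items():
    i,d,P=pts(n);np.savez(f"c3_{n}.npz",P=P,d=d,i=i);o.append(cv2.resize(i[b:b+w,a:a+w],(400,400),interpolation=2))
cv2.imwrite("pics/c3.png",np.hstack(o))
```

```text
t 12.80 pos [ 0.6828 -0.1376  0.2321] yawY 1.11 deg x [-0.001  0.    -1.   ] F [-0.36 -0.25 -1.82] M [0.153 0.05  0.021] op 0.0248
```

View pics/c3.png

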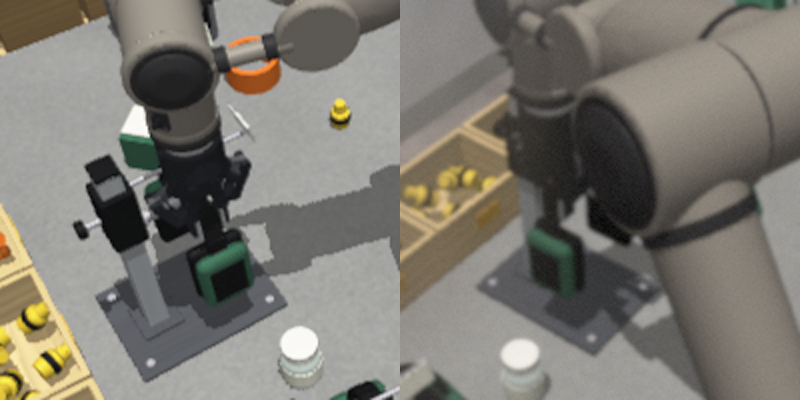

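The pair straddles the arm and the gripper is beside the wire. Lower gently.

Request:
step_arm(plan=[{"tx":0.05,"ty":0,"tz":0,"twist":0,"hand":0},{"tx":0.05,"ty":0,"tz":0,"twist":0,"hand":0},{"tx":0.05,"ty":0,"tz":0,"twist":0,"hand":0},{"tx":0.05,"ty":0,"tz":0,"twist":0,"hand":0},{"tx":0.05,"ty":0,"tz":0,"twist":0,"hand":0},{"tx":0,"ty":0,"tz":0,"twist":0,"hand":0}])

```text
time: 13.65
tool_pos: [0.6828, -0.1379, 0.2224]
tool_rot: [0.495, 0.505, -0.495, 0.505]
force: [-0.1, 0.6, -2.9]
opening: 0.0248
```

Request:
step_arm(plan=[{"tx":0.025,"ty":0,"tz":0,"twist":0,"hand":0},{"tx":0.025,"ty":0,"tz":0,"twist":0,"hand":0},{"tx":0.025,"ty":0,"tz":0,"twist":0,"hand":0},{"tx":0,"ty":0,"tz":0,"twist":0,"hand":0}])

```text
time: 14.15
tool_pos: [0.6829, -0.138, 0.2196]
tool_rot: [0.495, 0.505, -0.495, 0.505]
force: [0.4, -1.1, -2.8]
opening: 0.0246
```

Run:
```python
from where import *
rep()
```

```text
t 14.15 pos [ 0.6829 -0.138   0.2196] yawY 1.09 deg x [-0. -0. -1.] F [ 0.41 -1.05 -2.81] M [ 0.142 -0.014  0.005] op 0.0246
```

Request:
step_arm(plan=[{"tx":0.02,"ty":0,"tz":0,"twist":0,"hand":0},{"tx":0.02,"ty":0,"tz":0,"twist":0,"hand":0},{"tx":0.02,"ty":0,"tz":0,"twist":0,"hand":0},{"tx":0,"ty":0,"tz":0,"twist":0,"hand":0}])

```text
time: 14.65
tool_pos: [0.6829, -0.138, 0.2172]
tool_rot: [0.495, 0.505, -0.495, 0.505]
force: [0.5, -0.3, -3.1]
opening: 0.025
```

Request:
step_arm(plan=[{"tx":0.02,"ty":0,"tz":0,"twist":0,"hand":0},{"tx":0.02,"ty":0,"tz":0,"twist":0,"hand":0},{"tx":0,"ty":0,"tz":0,"twist":0,"hand":0}])

```text
time: 15.02
tool_pos: [0.6829, -0.138, 0.2156]
tool_rot: [0.495, 0.505, -0.495, 0.505]
force: [0.1, -0.3, -2.8]
opening: 0.0247
```

Request:
step_arm(plan=[{"tx":0.02,"ty":0,"tz":0,"twist":0,"hand":0},{"tx":0,"ty":0,"tz":0,"twist":0,"hand":0}])

```text
time: 15.28
tool_pos: [0.6829, -0.138, 0.2148]
tool_rot: [0.495, 0.505, -0.495, 0.505]
force: [0.4, 0.3, -0.9]
opening: 0.0248
```

Run:
```python
from where import *
rep()
```

```text
t 15.28 pos [ 0.6829 -0.138   0.2148] yawY 1.09 deg x [-0. -0. -1.] F [ 0.41  0.35 -0.86] M [ 0.15  -0.081 -0.031] op 0.0248
```

Contact seems to begin, near the predicted height (0.2144). Small steps more.

Request:
step_arm(plan=[{"tx":0.01,"ty":0,"tz":0,"twist":0,"hand":0},{"tx":0,"ty":0,"tz":0,"twist":0,"hand":0}])

```text
time: 15.52
tool_pos: [0.6829, -0.138, 0.2144]
tool_rot: [0.495, 0.505, -0.495, 0.505]
force: [0.6, -0.1, -2.2]
opening: 0.0247
```

Run:
```python
from where import *
rep();snapshot("scene");rep();snapshot("scene");rep()
```

```text
t 15.53 pos [ 0.6829 -0.138   0.2144] yawY 1.09 deg x [-0. -0. -1.] F [ 0.58 -0.14 -2.22] M [ 0.15  -0.073 -0.005] op 0.0247
t 15.57 pos [ 0.683  -0.138   0.2145] yawY 1.09 deg x [ 0. -0. -1.] F [ 0.84 -0.56 -3.07] M [0.181 0.003 0.02 ] op 0.0247
t 15.62 pos [ 0.6829 -0.138   0.2145] yawY 1.09 deg x [ 0. -0. -1.] F [-0.15 -0.23 -2.71] M [ 0.15   0.04  -0.017] op 0.0247
```

Not yet in contact: that reading was noise. Continue.

Request:
step_arm(plan=[{"tx":0.015,"ty":0,"tz":0,"twist":0,"hand":0},{"tx":0,"ty":0,"tz":0,"twist":0,"hand":0}])

```text
time: 15.88
tool_pos: [0.6829, -0.138, 0.2138]
tool_rot: [0.495, 0.505, -0.495, 0.505]
force: [0.3, 0.7, -2.5]
opening: 0.025
```

Request:
step_arm(plan=[{"tx":0.015,"ty":0,"tz":0,"twist":0,"hand":0},{"tx":0,"ty":0,"tz":0,"twist":0,"hand":0}])

```text
time: 16.12
tool_pos: [0.6829, -0.138, 0.2132]
tool_rot: [0.495, 0.505, -0.495, 0.505]
force: [1.2, 0.4, -2.9]
opening: 0.0248
```

Run:
```python
from where import *
rep();snapshot("scene");rep();snapshot("scene");rep()
```

```text
t 16.12 pos [ 0.6829 -0.138   0.2132] yawY 1.09 deg x [-0. -0. -1.] F [ 1.2   0.44 -2.86] M [ 0.137 -0.012  0.014] op 0.0248
t 16.18 pos [ 0.6829 -0.138   0.2132] yawY 1.09 deg x [-0. -0. -1.] F [-0.31 -0.66 -2.66] M [ 0.199  0.001 -0.02 ] op 0.0248
t 16.23 pos [ 0.6829 -0.138   0.2133] yawY 1.09 deg x [ 0. -0. -1.] F [ 0.3  -0.13 -3.39] M [0.092 0.046 0.022] op 0.0249
```

Request:
step_arm(plan=[{"tx":0.015,"ty":0,"tz":0,"twist":0,"hand":0},{"tx":0,"ty":0,"tz":0,"twist":0,"hand":0}])

```text
time: 16.48
tool_pos: [0.683, -0.1381, 0.213]
tool_rot: [0.495, 0.505, -0.495, 0.505]
force: [-1.0, -0.4, -1.8]
opening: 0.0246
```

Request:
step_arm(plan=[{"tx":0.015,"ty":0,"tz":0,"twist":0,"hand":0},{"tx":0,"ty":0,"tz":0,"twist":0,"hand":0}])

```text
time: 16.73
tool_pos: [0.6831, -0.1381, 0.2127]
tool_rot: [0.495, 0.504, -0.495, 0.505]
force: [-1.5, -0.4, 1.5]
opening: 0.0251
```

Run:
```python
from where import *
rep();snapshot("scene");rep();snapshot("scene");rep()
```

```text
t 16.73 pos [ 0.6831 -0.1381  0.2127] yawY 1.08 deg x [ 0.001 -0.001 -1.   ] F [-1.53 -0.43  1.47] M [-0.114  0.102 -0.063] op 0.0251
t 16.77 pos [ 0.6831 -0.1381  0.2127] yawY 1.09 deg x [ 0.001 -0.001 -1.   ] F [-0.77 -0.5   2.19] M [-0.171  0.071 -0.044] op 0.0254
t 16.82 pos [ 0.6831 -0.1381  0.2127] yawY 1.09 deg x [ 0.001 -0.001 -1.   ] F [-1.43 -0.26  2.28] M [-0.08   0.118 -0.046] op 0.0252
```

Contact now: the arm carries about 4.7 N (Fz from −2.8 to +2.0), steady. Ease off slightly, hold, then check.

Request:
step_arm(plan=[{"tx":-0.008,"ty":0,"tz":0,"twist":0,"hand":0},{"tx":0,"ty":0,"tz":0,"twist":0,"hand":0},{"tx":0,"ty":0,"tz":0,"twist":0,"hand":0}])

```text
time: 17.2
tool_pos: [0.683, -0.1381, 0.2127]
tool_rot: [0.495, 0.504, -0.495, 0.505]
force: [-1.5, 0.1, 4.1]
opening: 0.0246
```

Run:
```python
from where import *
rep();snapshot("scene");rep();snapshot("scene");rep()
```

```text
t 17.20 pos [ 0.683  -0.1381  0.2127] yawY 1.09 deg x [ 0.001 -0.    -1.   ] F [-1.54  0.12  4.06] M [-0.246  0.054 -0.035] op 0.0246
t 17.25 pos [ 0.683  -0.1381  0.2126] yawY 1.08 deg x [ 0. -0. -1.] F [-0.9   0.01  2.93] M [-0.247  0.148 -0.086] op 0.0246
t 17.30 pos [ 0.683  -0.1381  0.2127] yawY 1.08 deg x [ 0. -0. -1.] F [-0.83 -1.48  2.77] M [-0.244  0.111 -0.08 ] op 0.0248
```

Request:
step_arm(plan=[{"tx":-0.01,"ty":0,"tz":0,"twist":0,"hand":0},{"tx":0,"ty":0,"tz":0,"twist":0,"hand":0},{"tx":0,"ty":0,"tz":0,"twist":0,"hand":0}])

```text
time: 17.68
tool_pos: [0.683, -0.1381, 0.2128]
tool_rot: [0.495, 0.505, -0.495, 0.505]
force: [-0.4, -2.2, 2.1]
opening: 0.0248
```

Run:
```python
from where import *
rep();snapshot("scene");rep();snapshot("scene");rep()
```

```text
t 17.68 pos [ 0.683  -0.1381  0.2128] yawY 1.09 deg x [ 0. -0. -1.] F [-0.42 -2.21  2.09] M [-0.266 -0.036 -0.03 ] op 0.0248
t 17.73 pos [ 0.683  -0.1381  0.2127] yawY 1.09 deg x [ 0. -0. -1.] F [ 0.07 -0.81  1.52] M [-0.304 -0.026 -0.042] op 0.0248
t 17.77 pos [ 0.683  -0.1381  0.2128] yawY 1.09 deg x [ 0. -0. -1.] F [-0.14 -1.17  0.81] M [-0.216 -0.003  0.03 ] op 0.0252
```

The arm carries ~4 N with little strain left. Release.

Request:
step_arm(plan=[{"tx":0,"ty":0,"tz":0,"twist":0,"hand":0.4},{"tx":0,"ty":0,"tz":0,"twist":0,"hand":0.5},{"tx":0,"ty":0,"tz":0,"twist":0,"hand":0.7},{"tx":0,"ty":0,"tz":0,"twist":0,"hand":0.7}])

```text
time: 18.27
tool_pos: [0.6829, -0.1379, 0.2127]
tool_rot: [0.495, 0.505, -0.495, 0.505]
force: [0.3, 0.7, -0.3]
opening: 0.06
```

Run:
```python
from where import *
rep();i,d=snapshot("wrist");rep();cv2.imwrite("pics/w4.png",i)
```

```text
t 18.27 pos [ 0.6829 -0.1379  0.2127] yawY 1.10 deg x [-0.  0. -1.] F [ 0.33  0.69 -0.33] M [ 0.003 -0.014  0.045] op 0.0600
t 18.32 pos [ 0.6829 -0.1379  0.2127] yawY 1.10 deg x [-0.  0. -1.] F [ 0.38 -0.64  0.19] M [-0.034 -0.024  0.013] op 0.0597
```

View pics/w4.png

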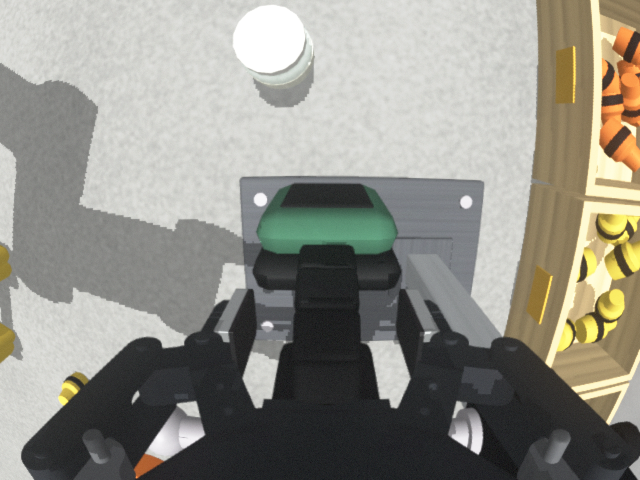

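Released: the band is straight between the open pads (cols 297–357, pads at 240 and 415), and nothing touches the tool. Retreat up and to the left.

Request:
step_arm(plan=[{"tx":-0.1,"ty":0,"tz":-0.1,"twist":0,"hand":0.7},{"tx":-0.2,"ty":0,"tz":-0.2,"twist":0,"hand":0.7},{"tx":-0.4,"ty":0,"tz":-0.3,"twist":0,"hand":0.7},{"tx":-0.5,"ty":0,"tz":-0.3,"twist":0,"hand":0.7},{"tx":-0.6,"ty":0,"tz":-0.3,"twist":0,"hand":0.7},{"tx":-0.8,"ty":0,"tz":-0.3,"twist":0,"hand":0.7},{"tx":-0.8,"ty":-0.3,"tz":-0.3,"twist":0,"hand":0.7},{"tx":-0.6,"ty":-0.6,"tz":0,"twist":0,"hand":0.7}])

```text
time: 19.32
tool_pos: [0.6456, -0.0647, 0.3754]
tool_rot: [0.495, 0.504, -0.494, 0.506]
force: [0.0, -0.1, 0.2]
opening: 0.0599
```

Request:
step_arm(plan=[{"tx":0,"ty":-0.9,"tz":-0.3,"twist":0,"hand":0.7},{"tx":0,"ty":-0.9,"tz":-0.3,"twist":0,"hand":0.7},{"tx":0,"ty":-0.9,"tz":-0.3,"twist":0,"hand":0.7},{"tx":0,"ty":-0.9,"tz":-0.3,"twist":0,"hand":0.7},{"tx":0,"ty":-0.5,"tz":-0.3,"twist":0,"hand":0.7},{"tx":0,"ty":0,"tz":0,"twist":0,"hand":0.7},{"tx":0,"ty":0,"tz":0,"twist":0,"hand":0.7}])

```text
time: 20.2
tool_pos: [0.481, -0.0097, 0.3736]
tool_rot: [0.495, 0.504, -0.495, 0.505]
force: [-0.1, -0.2, -0.1]
opening: 0.0598
```

Run:
```python
from where import *
rep()
o=[]
for n,(a,b,w) in {"scene":(110,120,200),"side":(190,90,200)}.items():
    i,d,P=pts(n);o.append(cv2.resize(i[b:b+w,a:a+w],(400,400),interpolation=2));ii=i.astype(int)
    R=(d>0)&(P[...,0]>.60)&(P[...,0]<.735)&(abs(P[...,1]+.1925)<.11)&(P[...,2]>.03)&(P[...,2]<.26)&(ii.max(2)<110)
    q=P[R];b_=q[q[:,2]>.18];g=P[R&(ii[...,1]>ii[...,2]*1.4)&(ii[...,1]>35)]
    print(n,"all",np.percentile(q,[.5,99.5],axis=0).round(3).tolist(),"top",np.median(q[q[:,2]>.235],0).round(3))
    for lab,k in(("near",g[:,1]>-.19),("far",g[:,1]<-.19)):
        print("  ",lab,k.sum(),np.percentile(g[k],[2,98],axis=0).round(3).tolist() if k.sum()>5 else "")
cv2.imwrite("pics/fin.png",np.hstack(o))
```

```text
t 20.20 pos [ 0.481  -0.0097  0.3736] yawY 1.12 deg x [ 0.002 -0.    -1.   ] F [-0.06 -0.21 -0.07] M [0.076 0.066 0.009] op 0.0598
scene all [[0.647, -0.267, 0.072], [0.722, -0.1, 0.244]] top [ 0.684 -0.189  0.24 ]
   near 297 [[0.651, -0.128, 0.078], [0.718, -0.102, 0.164]]
   far 31 [[0.671, -0.273, 0.092], [0.721, -0.21, 0.237]]
side all [[0.614, -0.268, 0.071], [0.715, -0.102, 0.235]] top [ 0.674 -0.191  0.24 ]
   near 135 [[0.645, -0.125, 0.09], [0.704, -0.105, 0.168]]
   far 14 [[0.645, -0.268, 0.093], [0.651, -0.252, 0.116]]
```

View pics/fin.png

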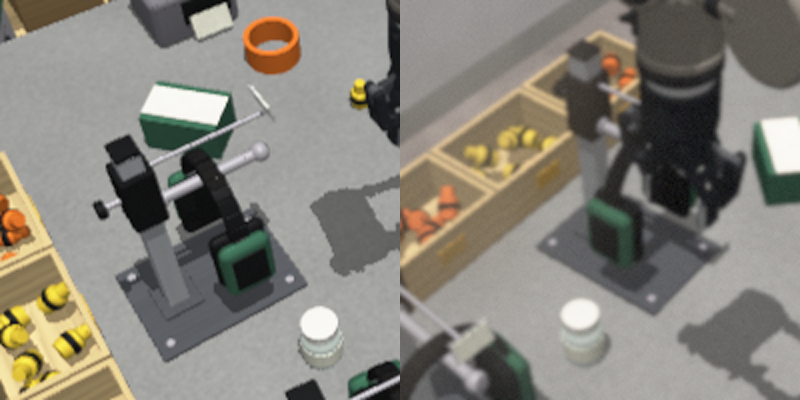

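The pair hangs on the arm under the wire, straight, with one cup on each side. Let it settle a second, check motion, hand in.

Request:
step_arm(plan=[{"tx":0,"ty":0,"tz":0,"twist":0,"hand":0.7},{"tx":0,"ty":0,"tz":0,"twist":0,"hand":0.7},{"tx":0,"ty":0,"tz":0,"twist":0,"hand":0.7},{"tx":0,"ty":0,"tz":0,"twist":0,"hand":0.7},{"tx":0,"ty":0,"tz":0,"twist":0,"hand":0.7},{"tx":0,"ty":0,"tz":0,"twist":0,"hand":0.7},{"tx":0,"ty":0,"tz":0,"twist":0,"hand":0.7},{"tx":0,"ty":0,"tz":0,"twist":0,"hand":0.7}])

```text
time: 21.3
tool_pos: [0.4805, -0.0098, 0.3728]
tool_rot: [0.495, 0.505, -0.495, 0.505]
force: [0.4, -0.8, 0.5]
opening: 0.0597
```

Run:
```python
from where import *
for k in range(4):
    i,d,P=pts("scene");ii=i.astype(int)
    g=P[(d>0)&(P[...,0]>.60)&(P[...,0]<.735)&(P[...,1]>-.19)&(P[...,1]<-.08)&(P[...,2]>.03)&(P[...,2]<.26)&(ii[...,1]>ii[...,2]*1.4)&(ii[...,1]>35)]
    print(len(g),g.mean(0).round(4))
    for _ in range(2): snapshot("wrist")
rep();print(sign_off())
```

```text
383 [ 0.6891 -0.1104  0.1402]
385 [ 0.689  -0.1104  0.1401]
382 [ 0.689  -0.1104  0.1401]
385 [ 0.6891 -0.1105  0.1398]
t 21.90 pos [ 0.4805 -0.0098  0.3728] yawY 1.09 deg x [-0. -0. -1.] F [ 0.07 -0.61  0.07] M [ 0.015 -0.064  0.031] op 0.0599
the job is handed in; nothing more can be done
None
```

The green ear defenders now hang on the empty stand's arm, under the ticket wire, and I handed the job in at about 22 s; no verdict is reported.

I gripped the band 54 mm beside the crown and brought it in past the arm's tip, offset 30 mm to clear the ticket plate. I then centred it and lowered it in small steps. The cameras put this arm about 9 mm higher than nominal, and contact came within about 2 mm of the height predicted from that. Before I let go, the arm carried roughly 4 to 6 N.

**Last checks:**
- **Position:** the crown is about 93 mm in front of the post. The pair's centre measures 5 to 8 mm to the left of the arm's fitted line, within the 20 mm limit.
- **Attitude:** the pair looks straight across the arm and upright, with one cup on each side. I did not compute its final angle.
- **Rest:** it was still to within about 0.4 mm over 0.5 s, with the robot clear and near-zero tool force.
- **Other goods:** I did not measure the hung pair or the bystanders again. The items visible in the last pictures looked undisturbed, and no unexpected contact force showed up.

**What went wrong or disagreed:**
- My first batch of moves was refused because some fields were missing; nothing moved.
- One force reading during the lowering looked like contact but was noise; repeated readings settled it.
- Backing off 0.3 mm after contact did not lower the force, so I backed off a further 0.4 mm before releasing.

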